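Rehang the jewel case and fold its hook away

ROBOT

A 7-joint arm with a two-finger parallel gripper is mounted at the origin on the work surface. World frame = base frame: x ahead of the robot, y to its left, z up, the work surface at z = 0. Lengths are in m, angles in rad, forces in N, time in s.
With the tool pointing down it reaches from about 0.425 to 1.025 m from the base axis. Payload 9.4 kg.
Tool frame: the origin (TCP) lies between the finger pads; the fingertips stand arm.tip_reach ahead of it and the grasp point (between the pads) lies 11 mm behind it (arm.tip_reach is the distance from the TCP to the fingertips, in m); z points along the fingers, y is the direction in which the jaws open and shut (so a half turn about z gives the same grasp; the last joint's range is limited). The gripper opens to 93 mm and grips with 3 to 60 N. Pads are 15 mm wide; open, the fingers measure 128 mm over their backs; the gripper's body (75 mm by 188 mm) begins 65 mm behind the grasp point.
Start: joints at [1.034, 0.599, -0.003, 1.599, 0.002, 0.943, -0.08], TCP at [0.322, -0.65, 0.227] pointing down, gripper open.
Joint ranges: [-2.57, 2.57], [-0.35, 1.97], [-1.29, 1.29], [0.11, 2.56], [-1.05, 4.19], [0.11, 1.86], [-2.63, 2.63]. Speed limits (rad/s): [2.22, 2.22, 3.01, 3.01, 3.14, 3.14, 3.14].

INTERFACE

Orientations are given as [roll, pitch, yaw] about the fixed x, y, z axes, in that order (R = Rz(yaw) Ry(pitch) Rx(roll)).
In Python, from bench import sensors, vision, job_done, arm gives the robot as it stands.
- The arm moves only by the tool apply_moves, never from a script. Its argument "deltas" is a list of rows, each a list of 6 numbers: the shift along the tool's x, y, z in mm, then the turn, a rotation vector about the tool's x, y, z in rad. A call has 1 to 20 rows; each row is the pose to reach, as a shift and turn from the pose commanded when the call began, along the tool's axes at that moment; what a row does not reach only later rows make up. A row lasts 1/8 s, in which the tool goes at most 62.5 mm and 10.7 degrees, less where a joint would pass 70% of its speed; a pose out of reach is approached as far as the arm can. A call with a gripper value outside its range is refused whole. "jaw" is the closure, from 0 (fully open) to 1 (shut), set as the call begins (left out, the last holds). The fingers move at their own pace and stop on an object; the grip force is fixed at half the most. Time passes only in rows, so rows that repeat a pose let the fingers close. It gives the time, the measured TCP pose, the force and the opening at its end, in the units of the state.
- sensors.get_state(): the state, without advancing time (a new reading comes with each control period).
- vision.read_camera(name): name is "side" or "top" or "wrist"; returns a dict with "frame" (400x640x3 uint8, blue, green, red), "fx", "fy", "cx", "cy" (pixels), "extrinsics" (4x4, takes a point from camera to world coordinates); the wrist camera has in their place "T_tool_cam" (4x4, takes a point from camera to tool coordinates, whose origin is the TCP and whose axes are the flange's). Camera axes: x right, y up, looking along -z (the intrinsics and any distortion apply to the point x, -y, -z); pixel columns grow to the right and rows downward; lengths in m; the calibration is good to about 2 mm. A picture is of the moment at which its call begins: read the wrist's pose just before it. There is no depth.
- job_done(): hands the job in, once; it reports no verdict.
The state is a dict: "time_s": time; "joint_positions": joint angles; "qd": joint speeds; "effort": joint torques, N m; "eef_pos": TCP position; "tool_rot": TCP orientation; "wrist_force": force on the tool from outside, world axes, zero at the start; "wrist_torque": the same for the moment, N m; "grip_width": finger opening in m.
Only numpy, scipy, OpenCV 4.12 (cv2) and the standard library are available. Lean on these libraries where they do the work, as an engineer would, in place of code of your own. Each camera call takes 0.05 s, during which the arm holds its last target.

TASK

Fold the spare bag hook down firmly onto its stop, then take the green jewel case off its hook and hang it by the handle on the spare one, lowering it gently and letting go only once the hook carries it. Then fold the emptied hook back up until it is fully flat out of the way, and leave the other things on the desk where they are.

Things in the scene. Friction and masses are not known exactly. Their poses are not given: they have to be found in the camera images.
- screen: Upright teak privacy screen fixed to the desk, 420 mm long, 22 mm thick, 275 mm high. Origin: centre of its underside. x axis square to it, the hooks are on its -x face; y along it; z up.
- hook_a: Fold-down bag hook A, the one that holds the case at the start: steel back plate 36 x 96 mm on the screen. Origin: on the screen's face, mid-width, level with the hinge. x points into the screen (the hook stands out along -x), y along the screen, z up. The hinge axis lies along y, 28 mm out from the origin (along -x), between two steel cheeks 28 mm wide overall that reach 34 mm out. 199 to 209 mm above the desk.
- hook_b: Fold-down bag hook B, the spare one, folded or slightly ajar at the start: same make, origin and axes as hook A, 160 to 184 mm from it along the screen, on either side of it, up to 10 mm higher or lower.
- peg_a (a joint): Arm of hook A, rad: 0 = folded up flat, pointing straight up; 1.571 = level, straight out. Its firm stop lies between 1.51 and 1.57, not alike on the two hooks. Starts on its stop; at 0 it meets its rest. Brass bar 16 mm wide, 8 thick, with a black round knob on its end, centred 100 mm from the hinge axis. A stiff friction hinge holds it wherever left; about 3 N at the knob moves it.
- peg_b (a joint): Arm of hook B, made and measured like arm A. Starts between 0 and 0.3 rad.
- knob_a (a point): Centre of the black round knob (22 mm across) on the end of arm A. It can be pinched from above; being round it creeps a little in the pinch as the arm is led round.
- knob_b (a point): Centre of the black round knob (22 mm across) on the end of arm B, like knob A.
- case_handle (a point): Centre of the opening of the case's handle, a stiff black arch of two flat upright legs and a flat top bar: 54 mm wide over the legs (y), 14 mm deep (x); opening 40 mm wide (y), 46 mm high. From this point the bar's underside is 18 mm up and its top 28 mm up, the case's top 28 mm down. Axes as the case. It hangs with the arm through the opening and the bar lying flat on the arm.
- case: Green hard-shell jewel case with brass fittings, 60 (x) x 130 (y) x 90 mm (z) without its 56 mm high handle, 0.3 to 0.6 kg, balanced under the handle. Origin: centre of its underside. z up. At the start it hangs on hook A, its broad faces along the screen, the handle 66 to 88 mm out from the screen's face.
- vase: Blue enamelled vase, 94 mm across, 155 mm high, standing on the desk. Origin: centre of its foot. Leave alone.
- toy_car: Red tin toy car, 112 x 52 x 44 mm, on the desk below the hooks. Origin: centre of its underside, x along the car. Leave alone.
- spoon: Silver christening spoon 150 mm long, bowl 36 mm across, 6 mm high, lying on the desk before the screen. Origin: middle of its length. Leave alone.
- binoculars: Brass binoculars 125 x 120 x 52 mm lying on the desk. Origin: centre of the underside, x along the tubes. Leave alone.
- ledger: Leather-bound ledger 166 x 120 x 18 mm lying on the desk. Origin: centre of the underside. Leave alone.
Not all that is in view belongs to the job. What is shaped like the case but orange or turquoise is not meant.

How it is judged:
On the way, in this order (a step that is already met when the one before it is completed fails the run):
1. the spare hook's arm is folded down onto its stop (value of joint peg_b above 1.5 rad), for 0.2 s.
2. the hook carries the case by its handle while the case is still held (x of case_handle in the frame of hook_b between -0.125 and -0.03 m and y of case_handle in the frame of hook_b between -0.014 and 0.014 m and z of case_handle in the frame of hook_b between -0.024 and -0.002 m and contact force between case and hook_b above 2 N and contact force between the fingers and case above 3 N), for 0.15 s.
3. the case has been let go and hangs on the spare hook (x of case_handle in the frame of hook_b between -0.125 and -0.03 m and y of case_handle in the frame of hook_b between -0.014 and 0.014 m and z of case_handle in the frame of hook_b between -0.024 and -0.002 m and contact force between case and hook_b above 2 N and contact force between the fingers and case below 0.2 N), for 0.3 s.
At the end, for the whole second after the job is handed in: The case hangs still and upright by its handle on hook B's arm, between cheeks and knob, its weight on the hook; arm B is down on its stop (over 1.50 rad), arm A is folded flat (under 0.05 rad); no other thing on the desk has been moved by more than 20 mm (x of case_handle in the frame of hook_b between -0.125 and -0.03 m and y of case_handle in the frame of hook_b between -0.014 and 0.014 m and z of case_handle in the frame of hook_b between -0.024 and -0.002 m and contact force between case and hook_b above 2 N and value of joint peg_a below 0.05 rad and value of joint peg_b above 1.5 rad and linear speed of case below 0.04 m/s and angle between case_handle's own z axis and vertical below 0.15 rad); the robot touches nothing.
It fails at once if another thing on the desk is moved by more than 20 mm (distance of any of vase, toy_car, spoon, binoculars, ledger from where it was at the start of the episode above 0.02 m).
It fails at once if the case is banged or jammed onto a hook (contact force between case and hook_a above 45 N or contact force between case and hook_b above 45 N).
It also fails if it takes over 72 s, if anything falls off the work surface, if the arm or the gripper's body presses on something with over 40 N, if the wrist force passes 120 N, or if a joint passes its speed limit or range.

## Working session

There is one attempt and no reset: what is moved stays moved. The work goes in short steps, Python scripts to look and compute and a tool call to move; the robot and the scene stay as the last step left them, time stands still between calls to the robot, and variables do not carry over. Pictures are saved under pics/ and viewed, and the job is handed in when it is done.

Besides the shell and the picture viewer there is one more tool, called after "Emit:" by a JSON object that holds its "api" and its "payload". apply_moves: Moves the arm, as the interface text tells. Its arguments: {"type":"object","properties":{"deltas":{"type":"array","items":{"type":"array","items":{"type":"number"}}},"jaw":{"type":"number"}},"required":["deltas"]}

```bash
ls; mkdir -p pics; cat > h.py <<'E'
import numpy as np, cv2
from bench import sensors, vision, job_done, arm
def snap(n,f):
    s=sensors.get_state(); d=vision.read_camera(n); cv2.imwrite('pics/'+f,d['frame']); np.save('pics/'+f+'.npy',{'d':d,'s':s},allow_pickle=True); return d,s
E
python3 - <<'E'
from h import *
print(arm, getattr(arm,'tip_reach',None), [a for a in dir(arm) if a[0]!='_'])
print(sensors.get_state())
for n in ['side','top','wrist']:
    d,s=snap(n,n+'0.png'); print({k:v for k,v in d.items() if k!='frame'})
E
```

```text
pics
<Robot object at 0x7f55ff55fe00> 0.008 ['PlanningError', 'tip_reach']
{'time_s': 0.0, 'joint_positions': array([ 1.03429234,  0.60013441, -0.00254525,  1.60009298,  0.00181865,
        0.94286796, -0.07982186]), 'qd': array([ 3.18820855e-04, -1.39261857e-03, -1.15164251e-04,  3.11048467e-05,
        1.05992796e-04, -4.03049323e-04, -1.00459770e-03]), 'effort': array([-3.03883417e-04, -7.65057778e+01,  1.49770416e+00, -2.52348858e+01,
       -5.24478871e-02,  1.70237711e-02,  1.99112983e-04]), 'eef_pos': array([ 0.32151992, -0.64930865,  0.22576639]), 'tool_rot': array([-3.14009960e+00,  1.52232436e-04,  4.59853313e-01]), 'wrist_force': array([-0.02482958, -0.25576882,  0.26054951]), 'wrist_torque': array([ 0.02488108, -0.01272681,  0.01540328]), 'grip_width': 0.09311205184265232}
{'fx': 419.0347408181838, 'fy': 419.0347408181838, 'cx': 326.51487811908885, 'cy': 203.5393743926894, 'extrinsics': array([[ 0.97196872, -0.15488703,  0.17688078,  0.77064991],
       [ 0.23458103,  0.6893247 , -0.68542192, -0.99711641],
       [-0.01576533,  0.70770154,  0.7063356 ,  1.1927195 ],

[... 182 characters left out ...]
ay([[-0.00366188,  0.98950745, -0.14443547,  0.34890962],
       [-0.99999079, -0.00394677, -0.00168591, -0.02091208],
       [-0.00223828,  0.14442796,  0.98951279,  1.50056879],
       [ 0.        ,  0.        ,  0.        ,  1.        ]])}
{'fx': 325.8825124848159, 'fy': 325.8825124848159, 'cx': 318.1245115525982, 'cy': 199.84351279166773, 'T_tool_cam': array([[ 1.52781834e-04,  9.55034060e-01,  2.96496073e-01,
         8.31159044e-02],
       [ 9.99999983e-01, -1.14261273e-04, -1.47247899e-04,
         3.53930133e-05],
       [-1.06748740e-04,  2.96496090e-01, -9.55034061e-01,
        -1.55982024e-01],
       [ 0.00000000e+00,  0.00000000e+00,  0.00000000e+00,
         1.00000000e+00]])}
```

View pics/side0.png

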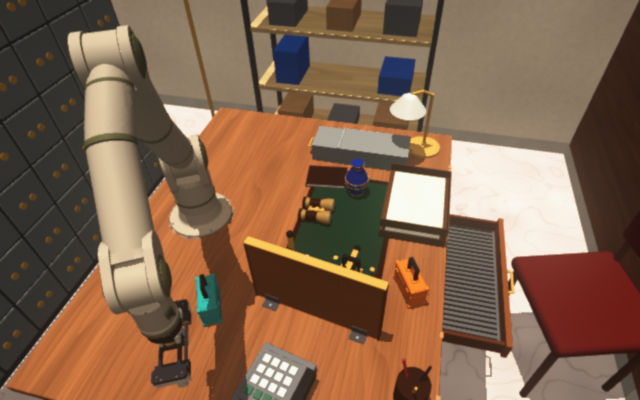

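View pics/top0.png

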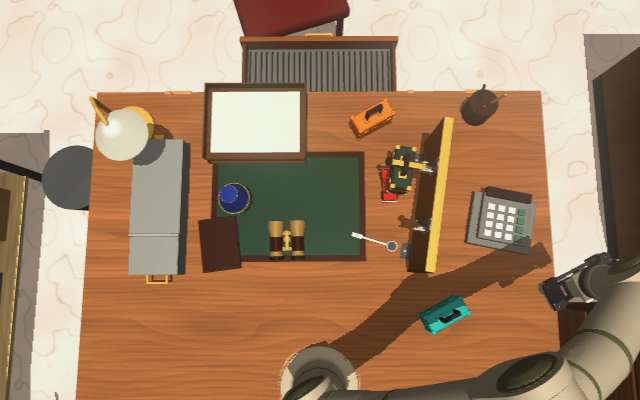

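View pics/wrist0.png

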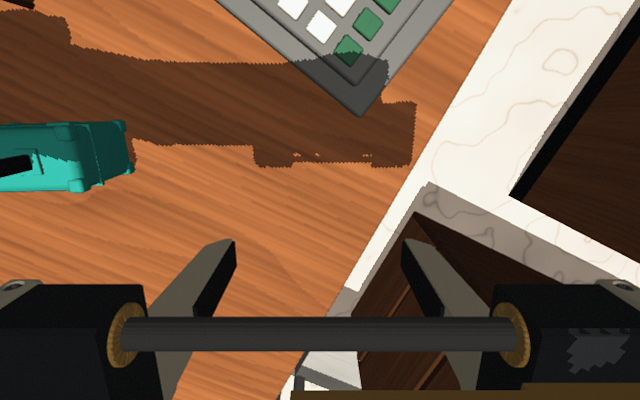

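```bash
python3 - <<'E'
from h import *
d=np.load('pics/top0.png.npy',allow_pickle=True).item()['d']
im=d['frame']; c=im[100:290,340:470]; cv2.imwrite('pics/topz.png',cv2.resize(c,None,fx=3,fy=3,interpolation=cv2.INTER_CUBIC)[:600])
d=np.load('pics/side0.png.npy',allow_pickle=True).item()['d']
c=d['frame'][200:350,220:420]; cv2.imwrite('pics/sidez.png',cv2.resize(c,None,fx=4,fy=4,interpolation=cv2.INTER_CUBIC)[:600])
E
```

```text
(no output)
```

View pics/topz.png

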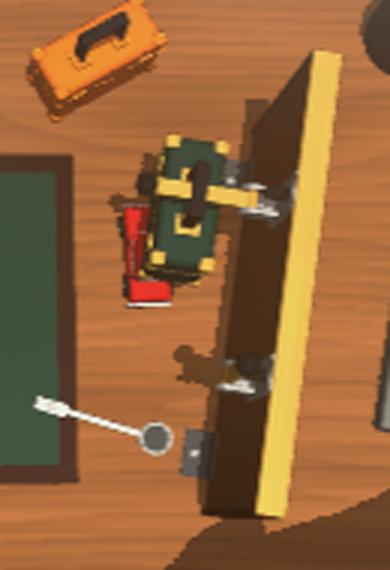

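View pics/sidez.png

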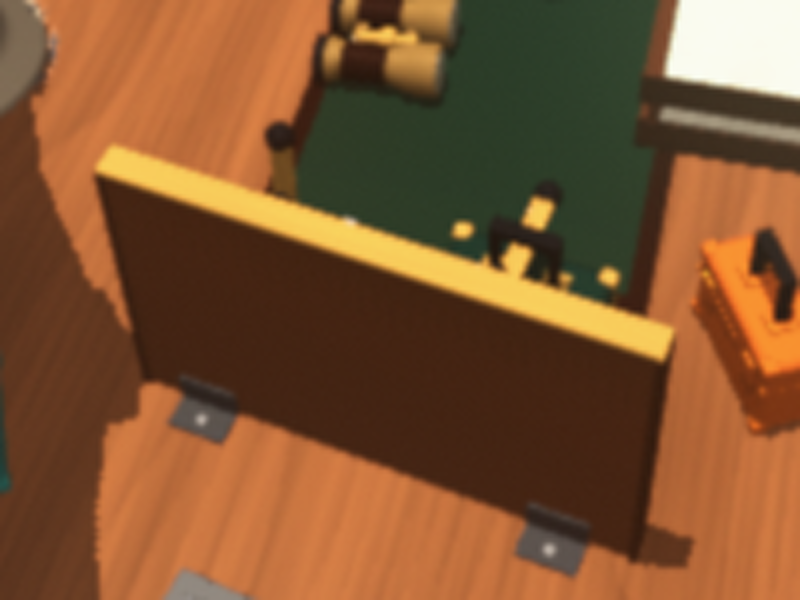

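```bash
cat >> h.py <<'E'
def ray(d,u,v,s=None):
    if 'extrinsics' in d: T=d['extrinsics']
    else:
        from scipy.spatial.transform import Rotation as R
        T=np.eye(4); T[:3,:3]=R.from_euler('xyz',s['tool_rot']).as_matrix(); T[:3,3]=s['eef_pos']; T=T@d['T_tool_cam']
    p=np.array([(u-d['cx'])/d['fx'],-(v-d['cy'])/d['fy'],-1.]); r=T[:3,:3]@p
    return T[:3,3],r/np.linalg.norm(r)
def onz(d,u,v,z,s=None):
    o,r=ray(d,u,v,s); return o+r*(z-o[2])/r[2]
def tri(rs):
    A=sum(np.eye(3)-np.outer(r,r) for o,r in rs); b=sum((np.eye(3)-np.outer(r,r))@o for o,r in rs)
    p=np.linalg.solve(A,b); return p,[np.linalg.norm((np.eye(3)-np.outer(r,r))@(p-o))*1e3 for o,r in rs]
def load(f):
    x=np.load('pics/'+f+'.npy',allow_pickle=True).item(); return x['d'],x['s']
def proj(d,p,s=None):
    if 'extrinsics' in d: T=d['extrinsics']
    else:
        from scipy.spatial.transform import Rotation as R
        T=np.eye(4); T[:3,:3]=R.from_euler('xyz',s['tool_rot']).as_matrix(); T[:3,3]=s['eef_pos']; T=T@d['T_tool_cam']
    q=T[:3,:3].T@(np.array(p)-T[:3,3]); return np.array([d['cx']-d['fx']*q[0]/q[2],d['cy']+d['fy']*q[1]/q[2]])
E
python3 - <<'E'
from h import *
np.set_printoptions(precision=4,suppress=True)
t,_=load('top0.png'); s,_=load('side0.png')
for n,u in dict(farL=(313,52),farR=(342,55),nearL=(256,513),nearR=(286,517)).items(): print(n,onz(t,340+u[0]/3-.3,100+u[1]/3-.3,.275))
for n,u in dict(nearhook=(113,146),nearback=(98,178),farhook=(674,330),farback=(666,362)).items(): print(n,onz(s,220+u[0]/4-.4,200+u[1]/4-.4,.275))
ka=tri([ray(t,389,160.7),ray(s,356.4,247.9)]);print('ka',ka)
print('kb',tri([ray(t,340+253/3,100+362/3),ray(s,289.6,233.4)]))
E
```

```text
farL [ 0.7619 -0.3465  0.275 ]
farR [ 0.759  -0.3728  0.275 ]
nearL [ 0.3476 -0.2803  0.275 ]
nearR [ 0.3441 -0.3061  0.275 ]
nearhook [ 0.3504 -0.2858  0.275 ]
nearback [ 0.3508 -0.3162  0.275 ]
farhook [ 0.7652 -0.3528  0.275 ]
farback [ 0.7635 -0.3783  0.275 ]
ka (array([ 0.6563, -0.2035,  0.2063]), [np.float64(0.6945530826180368), np.float64(0.6945530826182221)])
kb (array([ 0.4754, -0.2758,  0.3074]), [np.float64(0.6018052387782148), np.float64(0.6018052387782529)])
```

```bash
cat >> h.py <<'E'
from scipy.spatial.transform import Rotation as R
np.set_printoptions(precision=4,suppress=True)
TH=1.412
def to(p,yaw=TH,s=None):
    s=s or sensors.get_state()
    R0=R.from_euler('xyz',s['tool_rot']); R1=R.from_euler('xyz',[np.pi,0,yaw])
    return np.r_[R0.inv().apply(np.array(p)-s['eef_pos'])*1e3,(R0.inv()*R1).as_rotvec()]
E
python3 - <<'E'
from h import *
print(to([.322,-.65,.45],.46)); print(to([.569,-.218,.45]))
E
```

```text
[   0.0935    0.4614 -224.0465   -0.0012    0.0001   -0.0001]
[ 413.1657 -277.035  -223.7704   -0.0011   -0.0004   -0.9521]
```

Emit:
{"api": "apply_moves", "payload": {"deltas": [[0,0,-50,0,0,0],[0,0,-100,0,0,0],[0,0,-150,0,0,0],[0,0,-200,0,0,0],[20,-14,-224,0,0,-0.05],[55,-37,-224,0,0,-0.13],[95,-64,-224,0,0,-0.22],[135,-90,-224,0,0,-0.31],[175,-117,-224,0,0,-0.4],[215,-144,-224,0,0,-0.5],[255,-171,-224,0,0,-0.59],[295,-198,-224,0,0,-0.68],[335,-225,-224,0,0,-0.77],[375,-252,-224,0,0,-0.86],[400,-268,-224,0,0,-0.93],[413,-277,-224,0,0,-0.952],[413,-277,-224,0,0,-0.952],[413,-277,-224,0,0,-0.952]], "jaw": 0.35}}

```text
time_s: 2.4
eef_pos: [0.5682, -0.22, 0.4504]
tool_rot: [-3.141, 0.001, 1.409]
wrist_force: [0.0, -1.1, 0.6]
grip_width: 0.0603
```

```bash
python3 - <<'E'
from h import *
snap('wrist','w1.png'); s=sensors.get_state(); print(s['time_s'],s['eef_pos'],s['tool_rot'],s['joint_positions'],s['grip_width'])
E
```

```text
2.45 [ 0.5682 -0.22    0.4505] [-3.1412  0.0007  1.4088] [ 0.5208  0.3036 -0.3396  1.5514  0.1042  1.3046  0.006 ] 0.060539258920736576
```

View pics/w1.png

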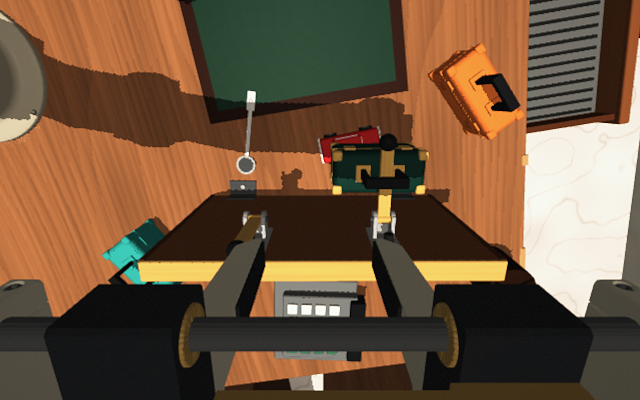

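```bash
python3 - <<'E'
from h import *
d,s=load('w1.png'); c=d['frame'][120:290,130:530]; cv2.imwrite('pics/w1z.png',cv2.resize(c,None,fx=2,fy=2,interpolation=cv2.INTER_CUBIC))
c=d['frame'][120:270,220:440]; cv2.imwrite('pics/w1zz.png',cv2.resize(c,None,fx=3.6,fy=3.6,interpolation=cv2.INTER_CUBIC))
E
```

```text
(no output)
```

View pics/w1z.png

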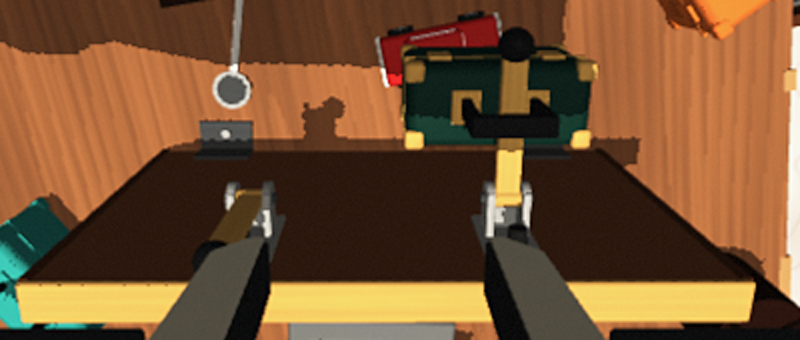

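View pics/w1zz.png

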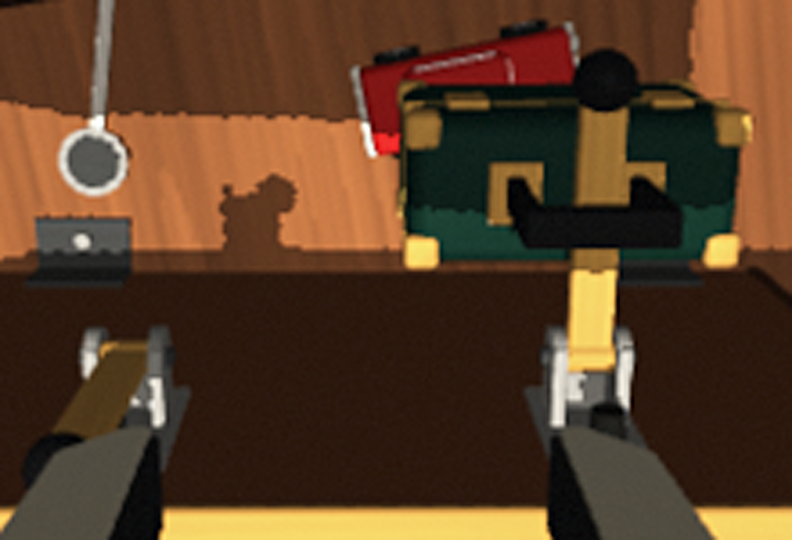

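```bash
cat >> h.py <<'E'
def Z(u,v): return 220+u/3.6-.36,120+v/3.6-.36
E
python3 - <<'E'
from h import *
d,s=load('w1.png');t,_=load('top0.png'); sd,_=load('side0.png')
L=onz(d,138.8,261.3,.275,s);Rr=onz(d,505.8,260.8,.275,s); print('edge',L,Rr,np.linalg.norm(L-Rr),np.arctan2(*(Rr-L)[1::-1]))
ka=tri([ray(d,*Z(606,79),s),ray(t,389,160.7),ray(sd,356.4,247.9)]);print(ka)
kb=tri([ray(d,*Z(57,462),s),ray(sd,289.6,233.4),ray(t,424.3,220.6)]);print(kb)
e=(Rr-L)/np.linalg.norm(Rr-L); n=np.array([-e[1],e[0],0])
def f(p): p=np.array(p)-L; return np.array([p@n,p@e,p[2]+L[2]])*1e3
print(n,e)
for p in (ka[0],kb[0]): print(f(p))
za=ka[0][2]
for q in [(522,247),(682,247),(520,205),(685,205)]: print('bar',f(onz(d,*Z(*q),za+.014,s)))
# cheeks of B / A tops
for q in [(95,335),(160,335),(556,335),(625,335)]: print('cheek',f(onz(d,*Z(*q),.207,s)))
E
```

```text
edge [ 0.3531 -0.279   0.275 ] [ 0.763  -0.3453  0.275 ] 0.4151793036466483 -0.1603621696277395
(array([ 0.6568, -0.2026,  0.2054]), [np.float64(1.5014866649985938), np.float64(0.8874010994284658), np.float64(1.3212334095391798)])
(array([ 0.4747, -0.2727,  0.3028]), [np.float64(3.893214851410318), np.float64(0.6768363744075171), np.float64(4.238488694790658)])
[0.1597 0.9872 0.    ] [ 0.9872 -0.1597  0.    ]
[123.8817 287.6389 205.4432]
[ 25.6322 119.0598 302.8329]
bar [ 70.0636 260.2156 219.4432]
bar [ 69.9836 314.885  219.4432]
bar [ 84.7696 258.9355 219.4432]
bar [ 84.6885 314.6976 219.4432]
cheek [ 33.9747 109.2645 207.    ]
cheek [ 33.94   132.7271 207.    ]
cheek [ 33.7284 275.6804 207.    ]
cheek [ 33.6915 300.5911 207.    ]
```

```bash
cat >> h.py <<'E'
L=np.array([.3531,-.279,0]); e=np.array([.9872,-.1597,0]); n=np.array([.1597,.9872,0])
YW=np.arctan2(n[1],n[0])
def W(o,y,z): return L+n*o/1e3+e*y/1e3+np.array([0,0,z/1e3])
def F(p): p=np.array(p)-L; return np.array([p@n,p@e,p[2]])*1e3
E
python3 - <<'E'
from h import *
print(YW,to(W(60,121,400),YW))
E
```

```text
1.4104150761491145 [-32.7076 -81.8332  50.5563  -0.0004   0.0007  -0.0017]
```

Emit:
{"api": "apply_moves", "payload": {"deltas": [[-10,-30,15,0,0,0],[-22,-60,35,0,0,0],[-32,-82,50,0,0,0],[-32,-82,50,0,0,0],[-32,-82,50,0,0,0]]}}

```text
time_s: 3.08
eef_pos: [0.4836, -0.2373, 0.4014]
tool_rot: [3.14, 0.0, 1.411]
wrist_force: [0.1, -0.5, 0.1]
grip_width: 0.0601
```

```bash
python3 - <<'E'
from h import *
d,s=snap('wrist','w2.png'); print(s['time_s'],s['eef_pos'],F(s['eef_pos']),s['tool_rot'],proj(d,W(25.6,120,303),s),proj(d,W(28,120,207),s))
cv2.imwrite('pics/w2z.png',cv2.resize(d['frame'][150:350,180:460],None,fx=2.8,fy=2.8,interpolation=cv2.INTER_CUBIC))
E
```

```text
3.075 [ 0.4836 -0.2373  0.4014] [ 62.0207 122.1314 401.3517] [3.1402 0.0001 1.4107] [315.3035 245.0683] [315.821  206.7457]
```

View pics/w2z.png

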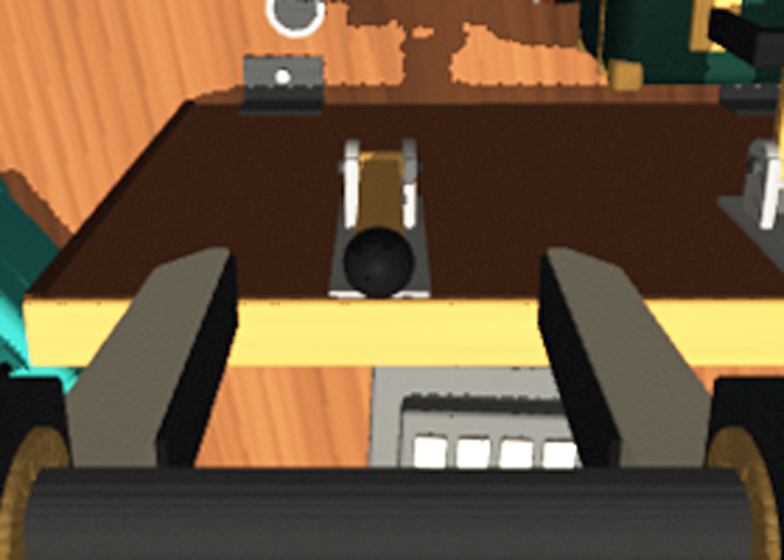

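```bash
python3 - <<'E'
from h import *
d,s=load('w2.png'); d1,s1=load('w1.png'); sd,_=load('side0.png')
k=tri([ray(d,315.1,243.7,s),ray(sd,289.6,233.4)]);print(k,F(k[0]))
print(F(onz(d,315.1,243.7,.303,s)),F(onz(d,315.1,243.7,.307,s)))
u=onz(d,180+25/2.8,150+297/2.8,.275,s); print('screen near corner',F(u))
k=tri([ray(d1,*Z(606,79),s1),ray(load('top0.png')[0],389,160.7)]); print(F(k[0]),k[1])
E
```

```text
(array([ 0.4751, -0.2718,  0.3029]), [np.float64(0.6320136008251517), np.float64(0.6320136008251209)]) [ 26.5457 119.251  302.8537]
[ 26.8794 119.8373 303.    ] [ 28.7399 119.8687 307.    ]
screen near corner [  0.969   -1.2684 275.    ]
[121.4527 293.9154 181.3705] [np.float64(0.8404698291363142), np.float64(0.8404698291361873)]
```

Emit:
{"api": "apply_moves", "payload": {"deltas": [[-18,-1,0,0,0,0],[-35,-2,0,0,0,0],[-35,-2,20,0,0,0],[-35,-2,50,0,0,0],[-35,-2,80,0,0,0],[-35,-2,100,0,0,0],[-35,-2,109,0,0,0],[-35,-2,109,0,0,0],[-35,-2,109,0,0,0]]}}

```text
time_s: 4.25
eef_pos: [0.4758, -0.2715, 0.2924]
tool_rot: [3.14, 0.0, 1.412]
wrist_force: [-0.5, -0.4, -0.4]
grip_width: 0.0604
```

```bash
python3 - <<'E'
from h import *
d,s=snap('wrist','w3.png'); print(s['time_s'],F(s['eef_pos']),s['wrist_force'],proj(d,W(26.6,119.6,304),s))
cv2.imwrite('pics/w3z.png',cv2.resize(d['frame'][150:400,140:500],None,fx=2.2,fy=2.2,interpolation=cv2.INTER_CUBIC))
E
```

```text
4.25 [ 27.0232 119.903  292.3965] [-0.4528 -0.4173 -0.3558] [317.4471 273.806 ]
```

View pics/w3z.png

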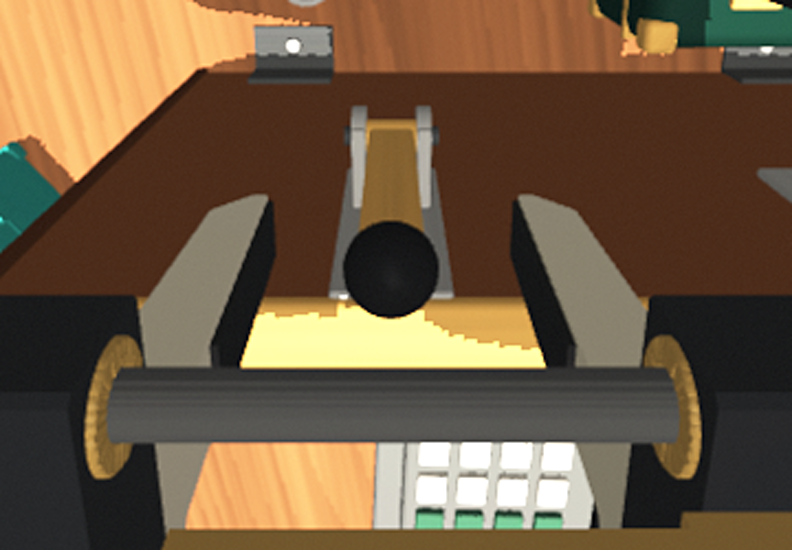

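Emit:
{"api": "apply_moves", "payload": {"deltas": [[0,0,0,0,0,0],[0,0,0,0,0,0],[0,0,0,0,0,0],[0,0,0,0,0,0],[0,0,0,0,0,0]], "jaw": 1}}

```text
time_s: 4.92
eef_pos: [0.4754, -0.271, 0.2916]
tool_rot: [3.141, 0.0, 1.412]
wrist_force: [-0.3, 0.7, -0.3]
grip_width: 0.0203
```

Emit:
{"api": "apply_moves", "payload": {"deltas": [[10,0,0.5,0,0,0],[20,0,2,0,0,0],[29.5,0,4.5,0,0,0],[39,0,8,0,0,0],[48,0,12,0,0,0],[56.5,0,17.5,0,0,0],[64.5,0,23.5,0,0,0],[72,0,30,0,0,0],[78,0,38,0,0,0],[84,0,46,0,0,0],[89,0,54.5,0,0,0],[93,0,64,0,0,0],[93,0,64,0,0,0]]}}

```text
time_s: 6.55
eef_pos: [0.4906, -0.1769, 0.2268]
tool_rot: [-3.141, -0.002, 1.414]
wrist_force: [2.5, 5.5, -1.0]
grip_width: 0.0203
```

```bash
python3 - <<'E'
from h import *
d,s=snap('wrist','w4.png'); print(s['time_s'],F(s['eef_pos']),s['wrist_force'],s['grip_width'])
cv2.imwrite('pics/w4z.png',cv2.resize(d['frame'][150:400,140:500],None,fx=2.2,fy=2.2,interpolation=cv2.INTER_CUBIC))
E
```

```text
6.55 [122.7297 119.3916 226.8069] [ 2.5038  5.4748 -0.962 ] 0.020347431415972773
```

View pics/w4z.png

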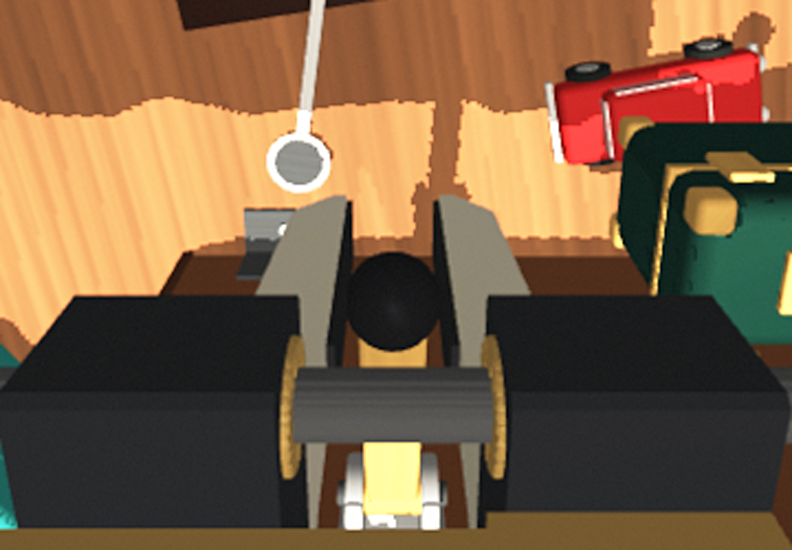

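Emit:
{"api": "apply_moves", "payload": {"deltas": [[2,0,8,0,0,0],[2,0,16,0,0,0],[2,0,24,0,0,0],[2,0,30,0,0,0],[2,0,35,0,0,0],[2,0,39,0,0,0],[2,0,39,0,0,0]]}}

```text
time_s: 7.48
eef_pos: [0.491, -0.175, 0.1894]
tool_rot: [3.141, -0.002, 1.414]
wrist_force: [-1.8, 7.6, 12.8]
grip_width: 0.0206
```

```bash
python3 - <<'E'
from h import *
d,s=snap('wrist','w5.png'); print(s['time_s'],F(s['eef_pos']),s['wrist_force'],s['grip_width'])
cv2.imwrite('pics/w5z.png',cv2.resize(d['frame'][150:400,140:500],None,fx=2.2,fy=2.2,interpolation=cv2.INTER_CUBIC))
E
```

```text
7.475 [124.7218 119.5413 189.3896] [-1.8497  7.5972 12.7866] 0.02058636427387174
```

View pics/w5z.png

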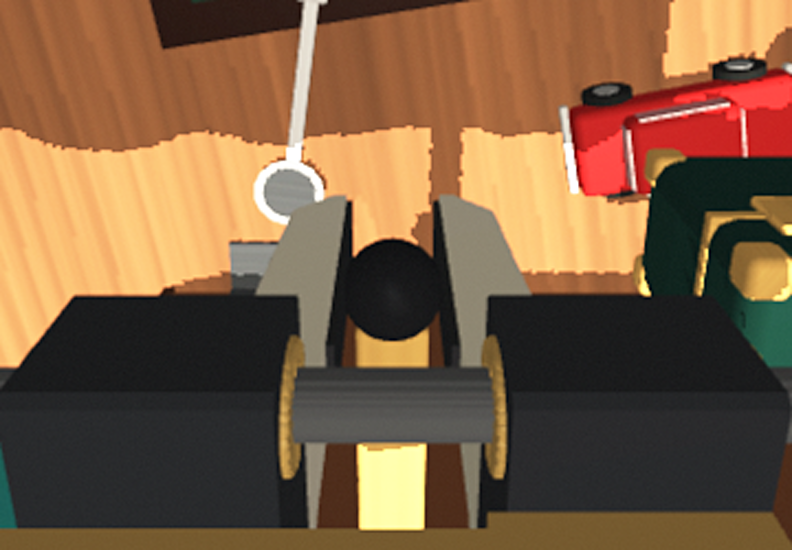

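Emit:
{"api": "apply_moves", "payload": {"deltas": [[0,0,3,0,0,0],[0,0,6,0,0,0],[0,0,6,0,0,0],[0,0,6,0,0,0]]}}

```text
time_s: 8.02
eef_pos: [0.491, -0.1757, 0.1844]
tool_rot: [3.14, -0.001, 1.413]
wrist_force: [-5.3, 6.9, 25.8]
grip_width: 0.0205
```

Emit:
{"api": "apply_moves", "payload": {"deltas": [[0,0,0,0,0,0],[0,0,0,0,0,0],[0,0,0,0,0,0],[0,0,0,0,0,0],[0,0,-20,0,0,0],[0,0,-60,0,0,0],[0,0,-110,0,0,0],[0,20,-150,0,0,0],[0,60,-160,0,0,0],[0,105,-160,0,0,0],[0,105,-160,0,0,0],[0,105,-160,0,0,0]], "jaw": 0.35}}

```text
time_s: 9.52
eef_pos: [0.5932, -0.1937, 0.3418]
tool_rot: [-3.14, -0.0, 1.412]
wrist_force: [0.1, -1.0, -0.8]
grip_width: 0.0607
```

```bash
python3 - <<'E'
from h import *
d,s=snap('wrist','w6.png'); print(s['time_s'],F(s['eef_pos']),s['tool_rot'],s['wrist_force'],s['grip_width'])
cv2.imwrite('pics/w6z.png',cv2.resize(d['frame'][120:320,140:540],None,fx=2,fy=2,interpolation=cv2.INTER_CUBIC))
snap('top','t6.png')
E
```

```text
9.525 [122.5727 223.4185 341.8363] [-3.1397 -0.0002  1.4119] [ 0.0786 -0.9786 -0.7941] 0.060741557134883044
```

View pics/w6z.png

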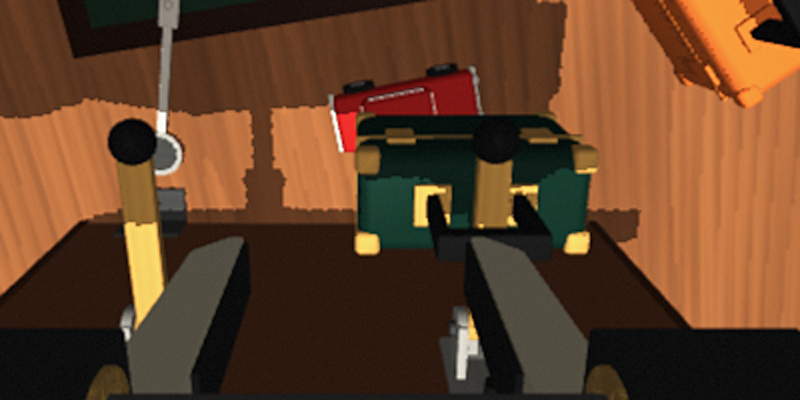

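```bash
python3 - <<'E'
from h import *
d,s=load('w6.png');d1,s1=load('w1.png'); t,_=load('top0.png'); sd,_=load('side0.png')
ka=tri([ray(d,387.3,191.3,s),ray(d1,*Z(606,79),s1),ray(t,389,160.7),ray(sd,356.4,247.9)]);print(F(ka[0]),ka[1])
for z in(.2,.205,.21): print(z,F(onz(d,387.3,191.3,z,s)),F(onz(d,205.8,190.8,z,s)))
# bar top inner edge ends: (440,258),(551,258) ; outer edge 229
for q in [(440,258),(551,258),(441,229),(551,231)]: print(F(onz(d,140+q[0]/2-.25,120+q[1]/2-.25,.2195,s)))
s=sensors.get_state(); print(s['time_s'],s['eef_pos'])
E
```

```text
[123.7442 287.6499 205.7293] [np.float64(0.36801551920176634), np.float64(1.6539373367971524), np.float64(0.6955436892535817), np.float64(1.2865818139597385)]
0.2 [121.7511 288.9826 200.    ] [121.8983 116.7016 200.    ]
0.205 [123.16   287.8837 205.    ] [123.3047 118.495  205.    ]
0.21 [124.5689 286.7849 210.    ] [124.7112 120.2884 210.    ]
[ 71.2273 262.4808 219.5   ]
[ 71.3437 314.5204 219.5   ]
[ 85.9527 262.3601 219.5   ]
[ 85.0617 313.2842 219.5   ]
9.625 [ 0.593  -0.1939  0.3425]
```

Emit:
{"api": "apply_moves", "payload": {"deltas": [[-15,20,0,0,0,0],[-30,42,0,0,0,0],[-44.5,64,0,0,0,0],[-44.5,64,20,0,0,0],[-44.5,64,50,0,0,0],[-44.5,64,80,0,0,0],[-44.5,64,90,0,0,0],[-44.5,64,90,0,0,0],[-44.5,64,90,0,0,0]], "jaw": 0}}

```text
time_s: 10.75
eef_pos: [0.6507, -0.2481, 0.2541]
tool_rot: [3.14, 0.0, 1.412]
wrist_force: [0.2, -0.8, -0.1]
grip_width: 0.0928
```

```bash
python3 - <<'E'
from h import *
d,s=snap('wrist','w7.png'); print(s['time_s'],F(s['eef_pos']),s['tool_rot'],s['wrist_force'],s['grip_width'])
cv2.imwrite('pics/w7z.png',cv2.resize(d['frame'][150:400,120:520],None,fx=2,fy=2,interpolation=cv2.INTER_CUBIC))
E
```

```text
10.75 [ 78.0519 288.8653 254.0732] [3.1397 0.0004 1.4117] [ 0.151  -0.7759 -0.0955] 0.0928291386939909
```

View pics/w7z.png

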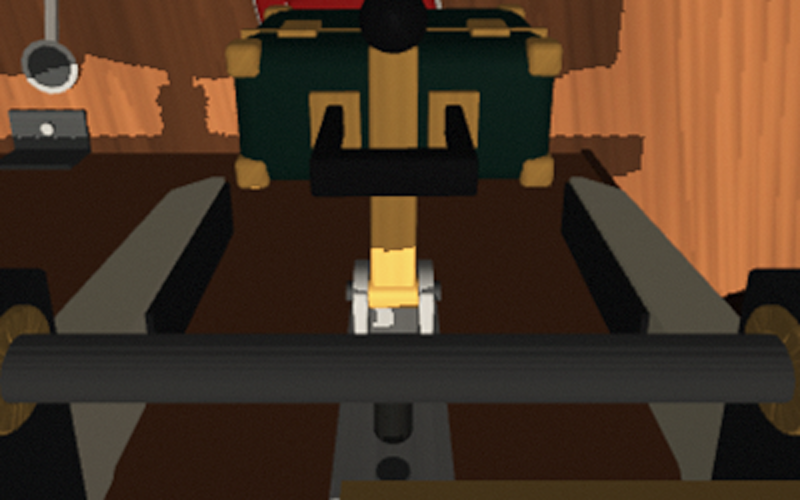

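```bash
python3 - <<'E'
from h import *
d,s=load('w7.png')
for q in [(312,194),(477,193),(314,153),(476,150)]: print(F(onz(d,120+q[0]/2-.25,150+q[1]/2-.25,.2195,s)))
print(F(onz(d,120+394/2-.25,150+25/2-.25,.2055,s)))
E
```

```text
[ 70.4237 261.8741 219.5   ]
[ 70.7862 314.7482 219.5   ]
[ 84.5393 263.0267 219.5   ]
[ 85.5711 313.8715 219.5   ]
[122.548  288.1178 205.5   ]
```

Emit:
{"api": "apply_moves", "payload": {"deltas": [[0,0,20,0,0,0],[0,0,40,0,0,0],[0,0,58,0,0,0],[0,0,70,0,0,0],[0,0,74,0,0,0],[0,0,74,0,0,0],[0,0,74,0,0,0]]}}

```text
time_s: 11.68
eef_pos: [0.6506, -0.248, 0.1793]
tool_rot: [3.141, 0.0, 1.412]
wrist_force: [-0.8, 0.2, -0.2]
grip_width: 0.0931
```

```bash
python3 - <<'E'
from h import *
d,s=snap('wrist','w8.png'); print(s['time_s'],F(s['eef_pos']),s['tool_rot'],s['wrist_force'],s['grip_width'])
cv2.imwrite('pics/w8z.png',cv2.resize(d['frame'][150:400,120:520],None,fx=2,fy=2,interpolation=cv2.INTER_CUBIC))
E
```

```text
11.675 [ 78.1076 288.7458 179.2698] [3.1406 0.0002 1.4118] [-0.7753  0.1759 -0.2237] 0.09309460745302325
```

View pics/w8z.png

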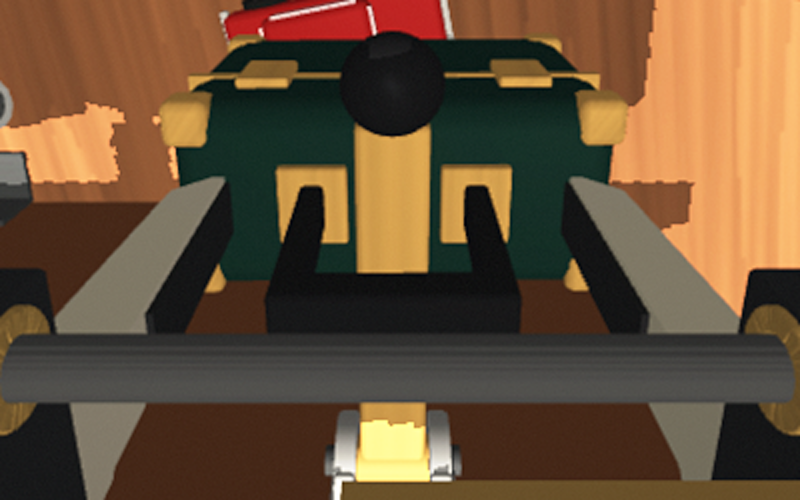

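Well placed over both legs. Closing.

Emit:
{"api": "apply_moves", "payload": {"deltas": [[0,0,0,0,0,0],[0,0,0,0,0,0],[0,0,0,0,0,0],[0,0,0,0,0,0],[0,0,0,0,0,0],[0,0,0,0,0,0]], "jaw": 1}}

```text
time_s: 12.48
eef_pos: [0.6501, -0.248, 0.1786]
tool_rot: [-3.141, 0.0, 1.412]
wrist_force: [-0.8, -0.4, 0.7]
grip_width: 0.0536
```

Lift about 19 mm.

Emit:
{"api": "apply_moves", "payload": {"deltas": [[0,0,-3,0,0,0],[0,0,-7,0,0,0],[0,0,-11,0,0,0],[0,0,-15,0,0,0],[0,0,-19,0,0,0],[0,0,-20,0,0,0],[0,0,-20,0,0,0],[0,0,-20,0,0,0]]}}

```text
time_s: 13.48
eef_pos: [0.6501, -0.2479, 0.1985]
tool_rot: [-3.141, -0.0, 1.412]
wrist_force: [-0.3, 0.4, -4.3]
grip_width: 0.0539
```

```bash
python3 - <<'E'
from h import *
d,s=snap('wrist','w9.png'); print(s['time_s'],F(s['eef_pos']),s['tool_rot'],s['wrist_force'],s['grip_width'])
cv2.imwrite('pics/w9z.png',cv2.resize(d['frame'][150:400,120:520],None,fx=2,fy=2,interpolation=cv2.INTER_CUBIC))
E
```

```text
13.475 [ 78.1126 288.2446 198.459 ] [-3.1413 -0.      1.4118] [-0.3417  0.369  -4.3379] 0.05385474671964589
```

View pics/w9z.png

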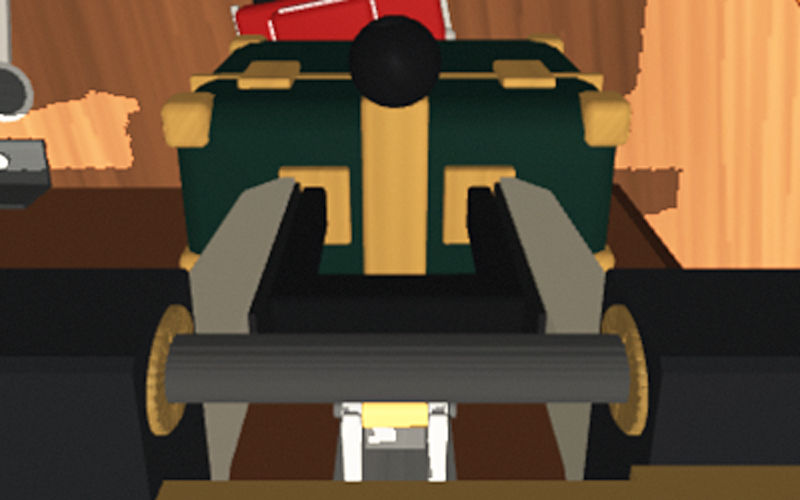

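Emit:
{"api": "apply_moves", "payload": {"deltas": [[3,0,0,0,0,0],[9,0,0,0,0,0],[17,0,0,0,0,0],[26,0,0,0,0,0],[35,0,0,0,0,0],[44,0,0,0,0,0],[53,0,0,0,0,0],[62,0,0,0,0,0],[71,0,0,0,0,0],[78,0,0,0,0,0],[83,0,0,0,0,0],[85,0,0,0,0,0],[85,0,0,0,0,0],[85,0,0,0,0,0]]}}

```text
time_s: 15.28
eef_pos: [0.6636, -0.1645, 0.1986]
tool_rot: [-3.142, 0.0, 1.411]
wrist_force: [-0.5, -0.5, -5.2]
grip_width: 0.0539
```

```bash
python3 - <<'E'
from h import *
d,s=snap('wrist','w10.png'); print(s['time_s'],F(s['eef_pos']),s['tool_rot'],s['wrist_force'],s['grip_width'])
cv2.imwrite('pics/w10.png',d['frame'])
E
```

```text
15.275 [162.652  288.2109 198.5672] [-3.1415  0.0003  1.4113] [-0.523  -0.4512 -5.1565] 0.05389506253277732
```

View pics/w10.png

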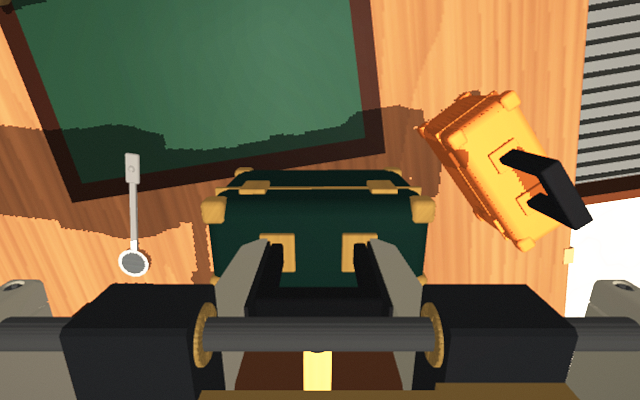

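Emit:
{"api": "apply_moves", "payload": {"deltas": [[0,-3,0,0,0,0],[0,-10,0,0,0,0],[0,-20,0,0,0,0],[0,-33,0,0,0,0],[0,-47,0,0,0,0],[0,-61,0,0,0,0],[0,-75,0,0,0,0],[0,-89,0,0,0,0],[0,-103,0,0,0,0],[0,-117,0,0,0,0],[0,-131,0,0,0,0],[0,-145,0,0,0,0],[0,-156,0,0,0,0],[0,-164,0,0,0,0],[0,-168,0,0,0,0],[0,-169,0,0,0,0],[0,-169,0,0,0,0],[0,-169,0,0,0,0]]}}

```text
time_s: 17.58
eef_pos: [0.4971, -0.1372, 0.1986]
tool_rot: [3.142, -0.0, 1.412]
wrist_force: [0.4, -0.3, -4.8]
grip_width: 0.054
```

```bash
python3 - <<'E'
from h import *
d,s=snap('wrist','w11.png'); print(s['time_s'],F(s['eef_pos']),s['tool_rot'],s['wrist_force'],s['grip_width'])
d,s=snap('top','t11.png'); cv2.imwrite('pics/t11z.png',cv2.resize(d['frame'][100:290,320:520],None,fx=3,fy=3,interpolation=cv2.INTER_CUBIC))
d,s=snap('side','s11.png'); cv2.imwrite('pics/s11z.png',cv2.resize(d['frame'][200:350,220:420],None,fx=4,fy=4,interpolation=cv2.INTER_CUBIC))
E
```

```text
17.575 [162.9391 119.4995 198.553 ] [ 3.1415 -0.0001  1.4119] [ 0.4004 -0.2634 -4.7571] 0.05398761360872631
```

View pics/w11.png

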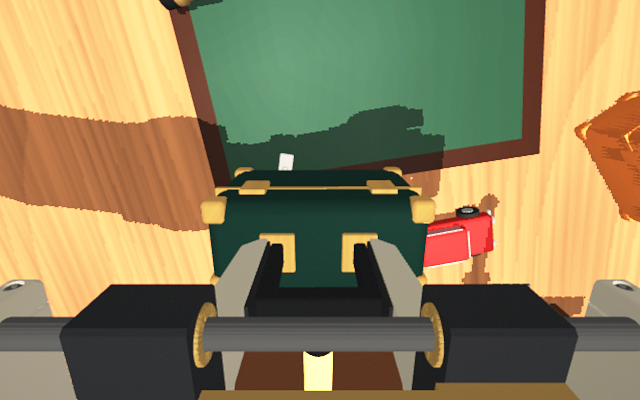

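View pics/t11z.png

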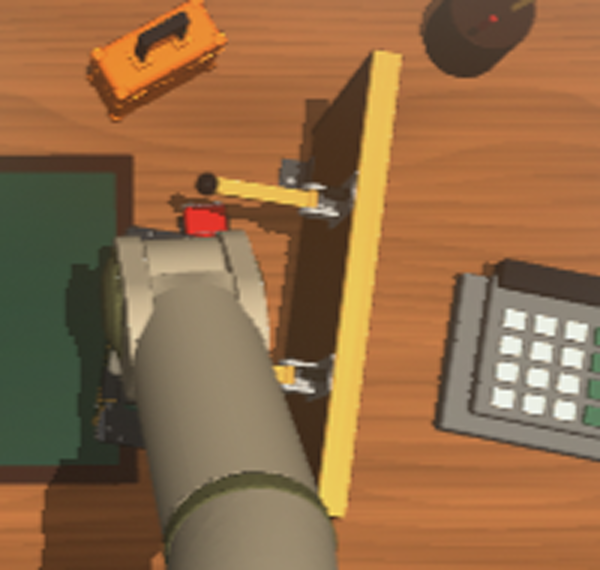

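View pics/s11z.png

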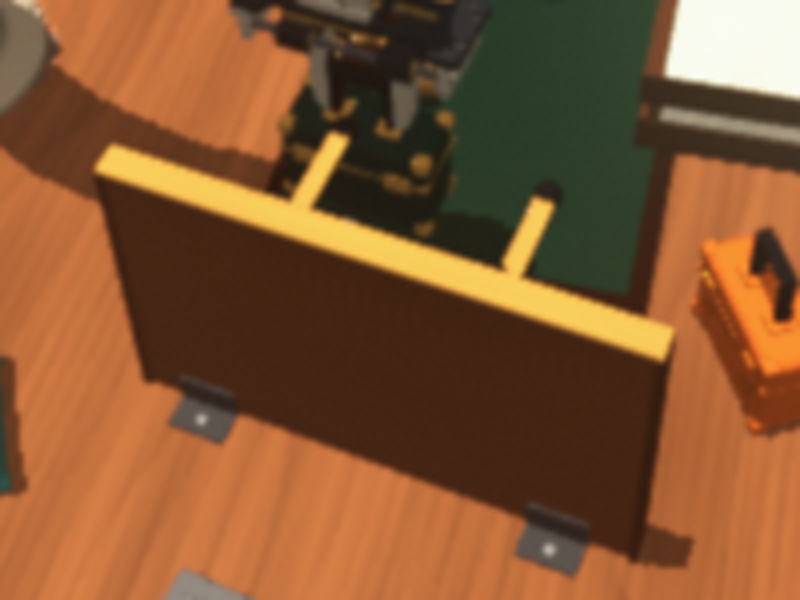

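```bash
python3 - <<'E'
from h import *
d,_=load('s11.png')
for y,z in((287.8,205),(119.4,201),(119.4,205),(119.4,209)):
  print(y,z,[((proj(d,W(o,y,z+4)) -[220,200])*4).round() for o in (60,110)])
E
```

```text
287.8 205 [array([518., 252.]), array([541., 202.])]
119.4 201 [array([309., 188.]), array([337., 141.])]
119.4 205 [array([309., 184.]), array([337., 138.])]
119.4 209 [array([308., 181.]), array([336., 134.])]
```

Emit:
{"api": "apply_moves", "payload": {"deltas": [[-3,0,0,0,0,0],[-8,0,0,0,0,0],[-14,0,0,0,0,0],[-20,0,0,0,0,0],[-26,0,0,0,0,0],[-32,0,0,0,0,0],[-38,0,0,0,0,0],[-43,0,0,0,0,0],[-45,0,0,0,0,0],[-45,0,0,0,0,0]]}}

```text
time_s: 18.98
eef_pos: [0.4897, -0.1818, 0.1986]
tool_rot: [-3.142, -0.0, 1.412]
wrist_force: [0.6, 0.6, -4.3]
grip_width: 0.0538
```

```bash
python3 - <<'E'
from h import *
d,s=snap('wrist','w12.png'); print(s['time_s'],F(s['eef_pos']),s['tool_rot'],s['wrist_force'],s['grip_width'])
cv2.imwrite('pics/w12z.png',cv2.resize(d['frame'][150:400,120:520],None,fx=2,fy=2,interpolation=cv2.INTER_CUBIC))
E
```

```text
18.975 [117.7959 119.2945 198.5744] [-3.1415 -0.      1.4116] [ 0.6489  0.5853 -4.2621] 0.05384277282266373
```

View pics/w12z.png

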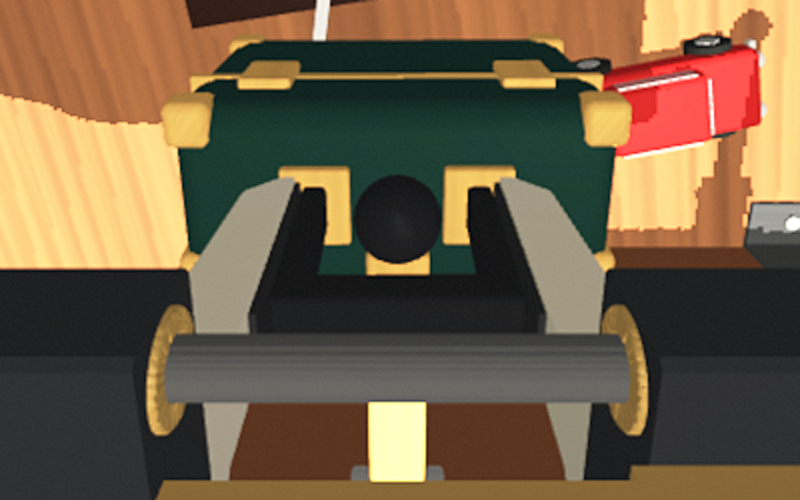

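Knob B sits clean through the opening, centred. Continue inward.

Emit:
{"api": "apply_moves", "payload": {"deltas": [[-3,0,0,0,0,0],[-8,0,0,0,0,0],[-14,0,0,0,0,0],[-20,0,0,0,0,0],[-26,0,0,0,0,0],[-32,0,0,0,0,0],[-37,0,0,0,0,0],[-39,0,0,0,0,0],[-39,0,0,0,0,0],[-39,0,0,0,0,0]]}}

```text
time_s: 20.27
eef_pos: [0.4836, -0.2199, 0.1986]
tool_rot: [-3.142, -0.0, 1.412]
wrist_force: [-0.1, 1.2, -4.4]
grip_width: 0.0539
```

Emit:
{"api": "apply_moves", "payload": {"deltas": [[0,0,3,0,0,0],[0,0,6,0,0,0],[0,0,9,0,0,0],[0,0,12,0,0,0],[0,0,14,0,0,0],[0,0,15,0,0,0],[0,0,16,0,0,0],[0,0,16,0,0,0],[0,0,16,0,0,0]]}}

```text
time_s: 21.4
eef_pos: [0.4835, -0.2202, 0.1827]
tool_rot: [3.142, 0.0, 1.412]
wrist_force: [-0.6, -0.3, -4.0]
grip_width: 0.0536
```

Emit:
{"api": "apply_moves", "payload": {"deltas": [[0,0,0.5,0,0,0],[0,0,1,0,0,0],[0,0,1.5,0,0,0],[0,0,2,0,0,0],[0,0,2,0,0,0]]}}

```text
time_s: 22.02
eef_pos: [0.4835, -0.2202, 0.1805]
tool_rot: [-3.141, 0.0, 1.412]
wrist_force: [0.0, 0.1, -5.2]
grip_width: 0.054
```

Emit:
{"api": "apply_moves", "payload": {"deltas": [[0,0,0.5,0,0,0],[0,0,1,0,0,0],[0,0,1.5,0,0,0],[0,0,2,0,0,0],[0,0,2,0,0,0]]}}

```text
time_s: 22.65
eef_pos: [0.4836, -0.2202, 0.1795]
tool_rot: [3.141, 0.001, 1.412]
wrist_force: [-3.7, 1.3, 7.7]
grip_width: 0.0539
```

Emit:
{"api": "apply_moves", "payload": {"deltas": [[0,0,-0.4,0,0,0],[0,0,-0.4,0,0,0],[0,0,-0.4,0,0,0],[0,0,-0.4,0,0,0]]}}

```text
time_s: 23.15
eef_pos: [0.4836, -0.2202, 0.1795]
tool_rot: [3.141, 0.0, 1.412]
wrist_force: [-2.5, 1.5, 7.1]
grip_width: 0.0535
```

```bash
python3 - <<'E'
from h import *
d,s=snap('wrist','w13.png'); print(s['time_s'],F(s['eef_pos']),s['tool_rot'],s['wrist_force'],s['wrist_torque'])
cv2.imwrite('pics/w13z.png',cv2.resize(d['frame'][150:400,120:520],None,fx=2,fy=2,interpolation=cv2.INTER_CUBIC))
E
```

```text
23.15 [ 78.8745 119.4252 179.5203] [3.1412 0.0003 1.4118] [-2.468   1.5004  7.1093] [0.1989 0.5359 0.0247]
```

View pics/w13z.png

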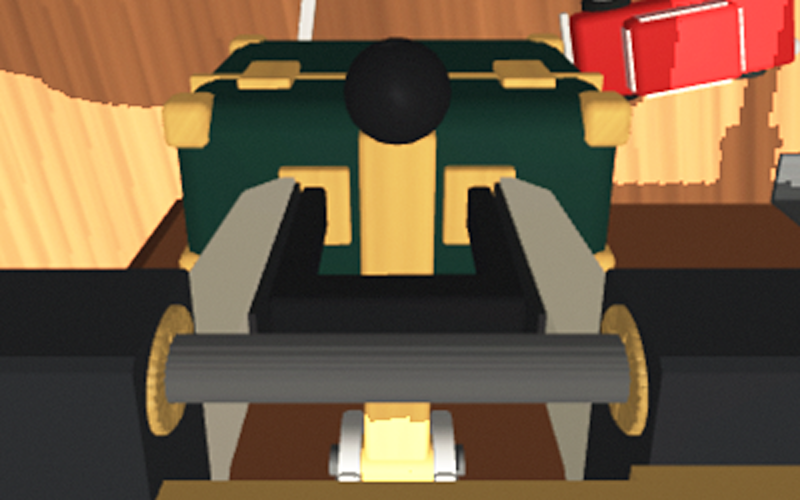

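Emit:
{"api": "apply_moves", "payload": {"deltas": [[0,0,0,0,0,0],[0,0,0,0,0,0],[0,0,0,0,0,0],[0,0,0,0,0,0],[0,0,0,0,0,0],[0,0,0,0,0,0],[0,0,0,0,0,0]], "jaw": 0}}

```text
time_s: 24.08
eef_pos: [0.4835, -0.2202, 0.179]
tool_rot: [-3.142, 0.0, 1.412]
wrist_force: [-0.4, -0.5, -0.1]
grip_width: 0.0927
```

```bash
python3 - <<'E'
from h import *
d,s=snap('wrist','w14.png'); print(s['time_s'],F(s['eef_pos']),s['tool_rot'],s['wrist_force'],s['grip_width'])
cv2.imwrite('pics/w14z.png',cv2.resize(d['frame'][150:400,120:520],None,fx=2,fy=2,interpolation=cv2.INTER_CUBIC))
E
```

```text
24.075 [ 78.8983 119.348  179.0136] [-3.1416  0.      1.4118] [-0.3931 -0.5224 -0.1004] 0.09267749688264344
```

View pics/w14z.png

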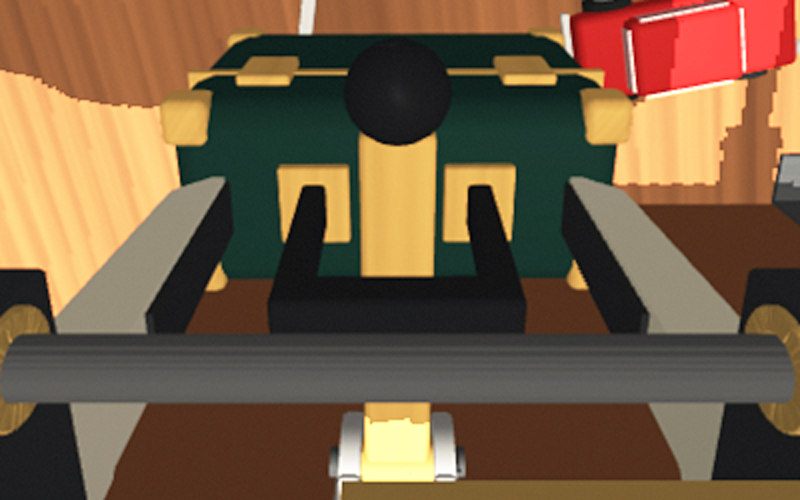

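Emit:
{"api": "apply_moves", "payload": {"deltas": [[0,0,-15,0,0,0],[0,0,-45,0,0,0],[0,0,-85,0,0,0],[0,0,-115,0,0,0],[10,15,-135,0,0,0],[25,50,-140,0,0,0],[40,90,-140,0,0,0],[45,130,-140,0,0,0],[45,160,-125,0,0,0],[45,168,-100,0,0,0],[45,168,-75,0,0,0],[45,168,-70,0,0,0],[45,168,-70,0,0,0]]}}

```text
time_s: 25.75
eef_pos: [0.6566, -0.2024, 0.25]
tool_rot: [3.141, -0.0, 1.412]
wrist_force: [0.1, 0.5, 0.6]
grip_width: 0.093
```

Emit:
{"api": "apply_moves", "payload": {"deltas": [[0,0,0,0,0,0],[0,0,0,0,0,0]], "jaw": 0.35}}

```text
time_s: 26.0
eef_pos: [0.6568, -0.2025, 0.2501]
tool_rot: [3.14, 0.0, 1.412]
wrist_force: [1.1, -0.1, 0.2]
grip_width: 0.0775
```

```bash
python3 - <<'E'
from h import *
d,s=snap('wrist','w15.png'); print(s['time_s'],F(s['eef_pos']),s['tool_rot'],s['wrist_force'],s['grip_width'],proj(d,W(123.5,287.7,205.5),s))
cv2.imwrite('pics/w15z.png',cv2.resize(d['frame'][150:400,120:520],None,fx=2,fy=2,interpolation=cv2.INTER_CUBIC))
E
```

```text
26.0 [124.0607 287.6028 250.142 ] [3.1401 0.0002 1.4117] [ 1.1155 -0.1234  0.1543] 0.07746652679123947 [318.0534 230.4602]
```

View pics/w15z.png

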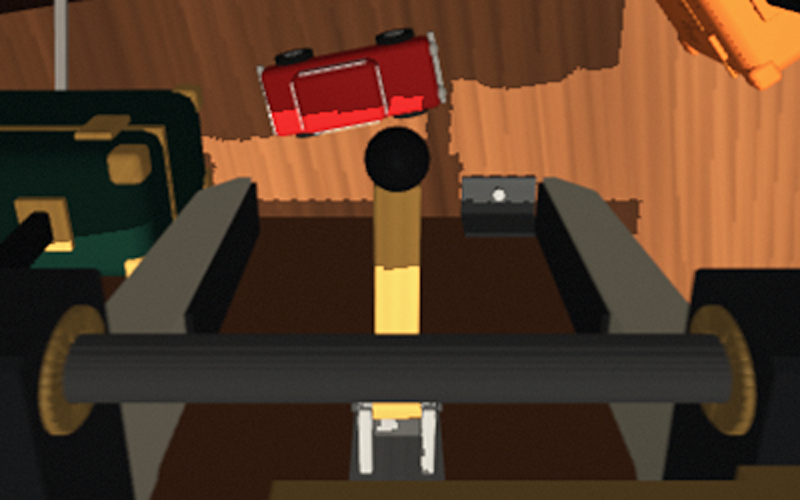

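Emit:
{"api": "apply_moves", "payload": {"deltas": [[0,0,15,0,0,0],[0,0,35,0,0,0],[0,0,50,0,0,0],[0,0,58,0,0,0],[0,0,58,0,0,0]]}}

```text
time_s: 26.68
eef_pos: [0.6563, -0.2023, 0.1903]
tool_rot: [-3.14, -0.0, 1.412]
wrist_force: [0.3, 0.3, -0.5]
grip_width: 0.0606
```

Emit:
{"api": "apply_moves", "payload": {"deltas": [[0,0,0,0,0,0],[0,0,0,0,0,0],[0,0,0,0,0,0],[0,0,0,0,0,0],[0,0,0,0,0,0],[0,0,0,0,0,0]], "jaw": 1}}

```text
time_s: 27.42
eef_pos: [0.6569, -0.2024, 0.1912]
tool_rot: [3.141, 0.0, 1.412]
wrist_force: [1.5, 0.0, 1.2]
grip_width: 0.0202
```

Emit:
{"api": "apply_moves", "payload": {"deltas": [[-0.5,0,-10,0,0,0],[-2,0,-20,0,0,0],[-4.5,0,-29.5,0,0,0],[-8,0,-39,0,0,0],[-12,0,-48,0,0,0],[-17.5,0,-56.5,0,0,0],[-23.5,0,-64.5,0,0,0],[-30,0,-72,0,0,0],[-38,0,-78,0,0,0],[-46,0,-84,0,0,0],[-54.5,0,-89,0,0,0],[-64,0,-93,0,0,0],[-64,0,-93,0,0,0]]}}

```text
time_s: 29.05
eef_pos: [0.6467, -0.2655, 0.2856]
tool_rot: [3.14, -0.0, 1.411]
wrist_force: [1.7, 1.8, 5.4]
grip_width: 0.0201
```

```bash
python3 - <<'E'
from h import *
d,s=snap('wrist','w16.png'); print(s['time_s'],F(s['eef_pos']),s['tool_rot'],s['wrist_force'],s['grip_width'])
cv2.imwrite('pics/w16z.png',cv2.resize(d['frame'][150:400,120:520],None,fx=2,fy=2,interpolation=cv2.INTER_CUBIC))
E
```

```text
29.05 [ 60.204  287.7253 285.6378] [ 3.1399 -0.0002  1.4114] [1.6656 1.7871 5.4203] 0.020141795316665292
```

View pics/w16z.png

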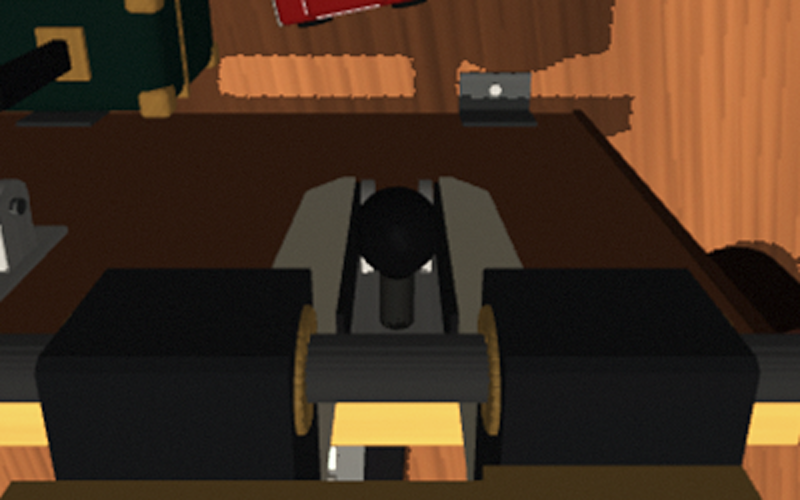

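Emit:
{"api": "apply_moves", "payload": {"deltas": [[-9,0,-3,0,0,0],[-18,0,-5,0,0,0],[-26,0,-6,0,0,0],[-32,0,-6,0,0,0],[-36,0,-6,0,0,0],[-39,0,-6,0,0,0],[-39,0,-6,0,0,0]]}}

```text
time_s: 29.98
eef_pos: [0.6398, -0.3051, 0.2908]
tool_rot: [3.141, 0.002, 1.411]
wrist_force: [2.2, -2.2, 2.4]
grip_width: 0.0027
```

```bash
python3 - <<'E'
from h import *
d,s=snap('wrist','w17.png'); print(s['time_s'],F(s['eef_pos']),s['tool_rot'],s['wrist_force'],s['wrist_force']@n,s['grip_width'])
cv2.imwrite('pics/w17z.png',cv2.resize(d['frame'][150:400,120:520],None,fx=2,fy=2,interpolation=cv2.INTER_CUBIC))
E
```

```text
29.975 [ 19.9798 287.225  290.8144] [3.1412 0.0017 1.4111] [ 2.1649 -2.2457  2.3607] -1.8712243995510571 0.0026937576950346277
```

View pics/w17z.png

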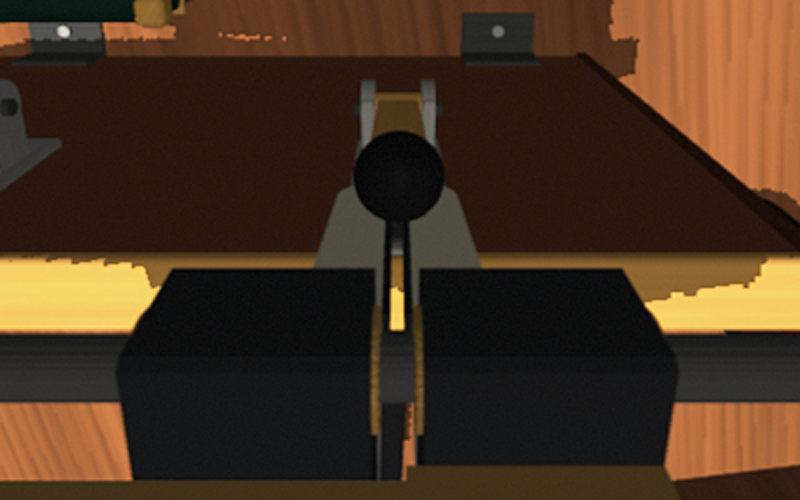

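Emit:
{"api": "apply_moves", "payload": {"deltas": [[0,0,-15,0,0,0],[0,0,-35,0,0,0],[0,0,-50,0,0,0],[0,0,-55,0,0,0],[20,0,-55,0,0,0],[45,0,-55,0,0,0],[70,0,-55,0,0,0],[75,0,-55,0,0,0],[75,0,-55,0,0,0]]}}

```text
time_s: 31.15
eef_pos: [0.6522, -0.2295, 0.3449]
tool_rot: [-3.141, 0.0, 1.413]
wrist_force: [0.0, -0.5, 0.1]
grip_width: 0.0006
```

```bash
python3 - <<'E'
from h import *
d,s=snap('wrist','w18.png'); print(s['time_s'],F(s['eef_pos']),s['tool_rot'],s['wrist_force'],s['wrist_force']@n,s['grip_width'])
cv2.imwrite('pics/w18z.png',cv2.resize(d['frame'][150:400,120:520],None,fx=2,fy=2,interpolation=cv2.INTER_CUBIC))
E
```

```text
31.15 [ 96.6333 287.3728 344.9456] [-3.1414  0.0004  1.4128] [ 0.0075 -0.5371  0.0601] -0.5290807269639644 0.000602399245854841
```

View pics/w18z.png

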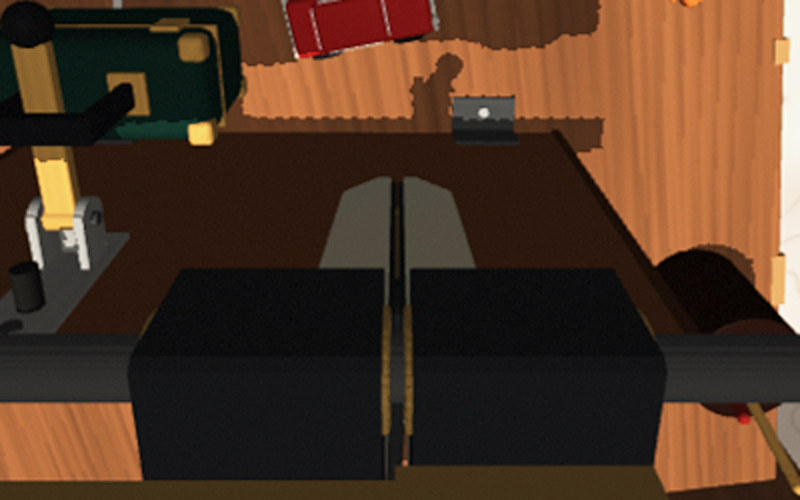

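Emit:
{"api": "apply_moves", "payload": {"deltas": [[0,0,20,0,0,0],[0,0,40,0,0,0],[0,0,45,0,0,0],[-10,0,45,0,0,0],[-20,0,45,0,0,0],[-28,0,45,0,0,0],[-34,0,45,0,0,0],[-40,0,45,0,0,0],[-45,0,45,0,0,0],[-48,0,45,0,0,0],[-48,0,45,0,0,0]]}}

```text
time_s: 32.58
eef_pos: [0.6446, -0.2776, 0.3]
tool_rot: [3.141, 0.0, 1.412]
wrist_force: [0.4, 0.9, 1.2]
grip_width: 0.0005
```

```bash
python3 - <<'E'
from h import *
d,s=snap('side','s19.png'); print(s['time_s'],F(s['eef_pos']),s['wrist_force'],s['wrist_force']@n)
cv2.imwrite('pics/s19z.png',cv2.resize(d['frame'][180:330,220:420],None,fx=4,fy=4,interpolation=cv2.INTER_CUBIC))
E
```

```text
32.575 [ 47.9286 287.5267 300.0453] [0.4228 0.9392 1.2133] 0.994649116527669
```

View pics/s19z.png

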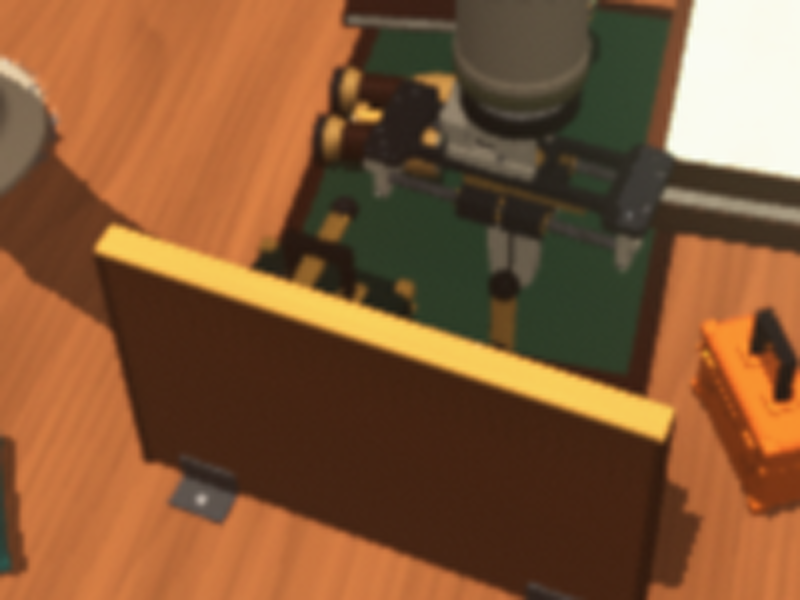

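Emit:
{"api": "apply_moves", "payload": {"deltas": [[-2,0,0,0,0,0],[-4,0,0,0,0,0],[-5.5,0,0,0,0,0],[-5.5,0,0,0,0,0]]}}

```text
time_s: 33.12
eef_pos: [0.6439, -0.2816, 0.3001]
tool_rot: [-3.142, -0.002, 1.413]
wrist_force: [0.5, 6.0, 2.9]
grip_width: 0.0008
```

Emit:
{"api": "apply_moves", "payload": {"deltas": [[-1,0,0,0,0,0],[-2,0,0,0,0,0],[-3,0,0,0,0,0],[-3,0,0,0,0,0]]}}

```text
time_s: 33.62
eef_pos: [0.6438, -0.2819, 0.3001]
tool_rot: [-3.141, -0.004, 1.415]
wrist_force: [0.5, 12.3, 2.8]
grip_width: 0.0007
```

Emit:
{"api": "apply_moves", "payload": {"deltas": [[-2,0,0,0,0,0],[-3,0,0,0,0,0],[-3,0,0,0,0,0],[0,0,0,0,0,0],[15,0,0,0,0,0],[40,0,0,0,0,0],[55,-10,-20,0,0,0],[65,-40,-60,0,0,0],[65,-80,-90,0,0,0],[65,-80,-100,0,0,0],[65,-80,-100,0,0,0]]}}

```text
time_s: 35.0
eef_pos: [0.5748, -0.2088, 0.4017]
tool_rot: [3.139, 0.001, 1.412]
wrist_force: [0.2, 0.7, 0.3]
grip_width: 0.0007
```

```bash
python3 - <<'E'
from h import *
d,s=snap('wrist','w20.png'); print(s['time_s'],F(s['eef_pos']),s['wrist_force'],s['wrist_force']@n)
d,s=snap('side','s20.png'); cv2.imwrite('pics/s20z.png',cv2.resize(d['frame'][180:330,220:420],None,fx=4,fy=4,interpolation=cv2.INTER_CUBIC))
for z in(205,): print([(proj(d,W(24+100*np.sin(a),287.7,z+100*np.cos(a)))-[220,180])*4 for a in(0,.05,.1)])
E
```

```text
35.0 [104.6934 207.6772 401.6891] [0.2253 0.6838 0.3293] 0.7109864133499048
[array([502.1636, 285.246 ]), array([504.8093, 279.9539]), array([507.426 , 274.9395])]
```

View pics/w20.png

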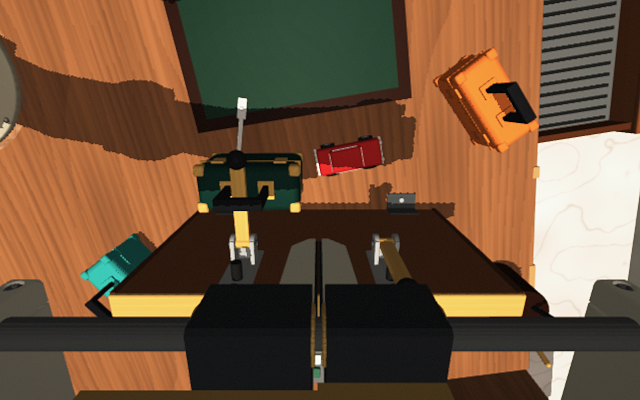

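View pics/s20z.png

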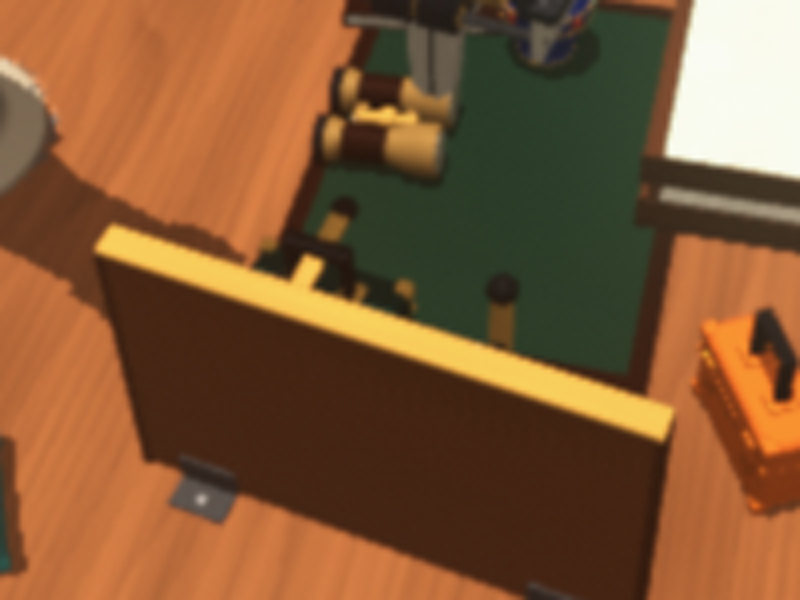

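```bash
python3 - <<'E'
from h import *
print(job_done())
E
```

```text
the job is handed in; nothing more can be done
None
```

I handed the job in at about 35 s. The green case hangs on hook B and hook A is folded up against its rest. `job_done()` gave no verdict, so what follows is from my own readings.

- **Hook B folded down:** I led its arm down by the knob and pressed it onto its stop with about 26 N. I did not measure its angle directly.
- **Case moved:** I gripped it by the handle legs, lifted it off hook A and lowered it onto hook B. The hook took about 12 N before I let go. Afterwards the wrist force was near zero, and the picture showed the case hanging straight, near the middle of the arm.
- **Hook A folded up:** The knob slipped out of the pinch near the top of its arc. I finished by pushing it in with closed fingers, until about 12 N moved it only 0.3 mm further. The last side picture puts the knob about 1 pixel from where 0 rad should be.
- **Everything else:** The robot stood clear of everything at the end. It never came near the other things on the desk, and those visible in the last pictures looked unmoved; I did not measure them one by one.
- **Calibration mismatch:** My measured screen-face line disagreed with the knob positions by about 4 mm. I steered by the positions of the hooks and handle instead.

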